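# Turned feet by height on the sample board

## Task

The customer is coming to choose table feet: stand the four turned feet upright on the white marks of the sample board, one centred on each mark, in order of height, from the shortest on the mark next to the red end block to the tallest next to the black one. Leave the tape measure, the cork block and the steel block where they lie.

Things in the scene. Friction and masses are not known exactly. Their poses are not given: they have to be found in the camera images.
- foot_36_mid (a point): the shortest turned table foot: an upright pale wooden round post 36 mm in diameter, 36 mm tall, small brass insert in its top, standing loose on the bench; straight sides, may be gripped from any side, best in the upper 30 mm. This point is its centre, on its axis 18 mm above its underside; z runs up its axis.
- foot_50_mid (a point): the second shortest turned table foot: an upright pale wooden round post 36 mm in diameter, 50 mm tall, small brass insert in its top, standing loose on the bench; straight sides, may be gripped from any side, best in the upper 30 mm. This point is its centre, on its axis 25 mm above its underside; z runs up its axis.
- foot_64_mid (a point): the second tallest turned table foot: an upright pale wooden round post 36 mm in diameter, 64 mm tall, small brass insert in its top, standing loose on the bench; straight sides, may be gripped from any side, best in the upper 30 mm. This point is its centre, on its axis 32 mm above its underside; z runs up its axis.
- foot_78_mid (a point): the tallest turned table foot: an upright pale wooden round post 36 mm in diameter, 78 mm tall, small brass insert in its top, standing loose on the bench; straight sides, may be gripped from any side, best in the upper 30 mm. This point is its centre, on its axis 39 mm above its underside; z runs up its axis.
- sample_board: dark wooden sample board lying fixed on the bench, 380 x 90 x 14 mm. Origin at the centre of its underside; x runs along its length, y across it, z up; its top is 14 mm above the origin. Four flat white round marks of 44 mm diameter lie on its top in a row along x, centred at x = -105, -35, +35 and +105 mm, y = 0.
- red_stop: red end block fixed on the sample board, 20 mm (along the row) x 60 x 16 mm tall; origin at the centre of its underside, 160 mm from the board's centre at one end or the other of the row of marks (which end changes); the nearest mark's centre is 55 mm from it, the others 125, 195 and 265 mm.
- black_stop: black end block fixed on the sample board, 20 mm (along the row) x 60 x 16 mm tall; origin at the centre of its underside, 160 mm from the board's centre at one end or the other of the row of marks (which end changes); the nearest mark's centre is 55 mm from it, the others 125, 195 and 265 mm.
- tape_measure_b: yellow tape measure, 59 x 65 x 31 mm, loose bystander; origin at the centre of its underside.
- cork_block_b: brown cork sanding block, 40 x 64 x 27 mm, loose bystander; origin at the centre of its underside.
- steel_block_b: grey steel setting block, 26 x 40 x 13 mm, loose bystander; origin at the centre of its underside.
Things that resemble listed ones, but are neither listed nor needed, are in the scene too. What is shaped like the part that bears foot_64_mid but blue is not meant.

How it is judged:
By the outcome, as a careful person would: the job done as asked, in the order asked, and still so for the second after the job is handed in, with the robot touching nothing.
It also fails if it takes over 102 s, if anything falls off the work surface, if the arm or the gripper's body presses on something with over 40 N, if the wrist force passes 120 N, or if a joint passes its speed limit or range.

## Robot

A 6-joint arm with a two-finger parallel gripper is mounted at the origin on a cart in front of the work surface, level with it; the furniture and walls round the work are solid. World frame = base frame: x ahead of the robot, y to its left, z up, the work surface at z = 0. Lengths are in m, angles in rad, forces in N, time in s.
With the tool pointing down it reaches from about 0.3 to 0.775 m from the base axis. Payload 14.6 kg.
Tool frame: the origin (TCP) lies at the very end of the fingers, on their centre line; the grasp point (between the pads) lies 19 mm behind it; z points along the fingers, y is the line along which they close (so a half turn about z gives the same grasp; the last joint's range is limited). The gripper opens to 94 mm and grips with 3 to 60 N. Pads are 16 mm wide; open, the fingers measure 119 mm over their backs; the gripper's body (75 mm by 177 mm) begins 78 mm behind the grasp point.
Start: joints at [-1.381, 0.3, 1.521, -0, 1.321, -0.067], TCP at [0.14, -0.532, 0.205] pointing down, gripper open.
Joint ranges: [-3.03, 3.03], [-0.79, 2.21], [0.23, 2.52], [-1.04, 4.18], [0, 3.07], [-2.55, 2.55]. Speed limits (rad/s): [2.22, 2.22, 2.57, 3.14, 3.14, 3.14].

## Interface

Orientations are given as [roll, pitch, yaw] about the fixed x, y, z axes, in that order (R = Rz(yaw) Ry(pitch) Rx(roll)).
In Python, from station import * gives the robot as it stands.
- The arm moves only by the tool jog_arm, never from a script. Its argument "rows" is a list of rows, each a list of 3 entries, a list of its own where there are three numbers: the shift along the tool's x, y, z in m, then the turn about the tool's z in degrees, then the finger opening in m, from 0 to 0.094. A call has 1 to 12 rows; each row shifts and turns the commanded pose from where the row before left it, along the tool's axes as they then stand; what a row does not reach is not made up. A row lasts 1/12 s, in which the tool goes at most 41.7 mm and 7.16 degrees, less where a joint would pass 70% of its speed; a pose out of reach is approached as far as the arm can. A call is refused whole if a number of a shift passes 0.0417 or a number of a turn 7.16, either way. A call with a gripper value outside its range is refused whole. The fingers move at their own pace and stop on an object; "squeeze" is the grip in N (left out, the last holds). Time passes only in rows, so rows that do not move let the fingers close. It gives the time, the measured TCP pose, the force, the opening and the grip force at its end, in the units of the state.
- get_obs(): the state, without advancing time (a new reading comes with each control period).
- camera(name): name is "scene" or "side" or "wrist"; returns a dict with "image" (480x640x3 uint8, red, green, blue), "range_z" (480x640 float32, m along the optical axis (not along the pixel's ray), 0 where there is no reading), "K" (3x3 intrinsics, pixels), "world_from_camera" (4x4, takes a point from camera to world coordinates); the wrist camera has in their place "T_tool_cam" (4x4, takes a point from camera to tool coordinates, whose origin is the TCP and whose axes are the flange's). Camera axes: x right, y up, looking along -z (the intrinsics and any distortion apply to the point x, -y, -z); pixel columns grow to the right and rows downward; lengths in m; the calibration is good to about 2 mm. A picture is of the moment at which its call begins: read the wrist's pose just before it.
- hand_in(): hands the job in; it is judged then, once.
Trained networks look in a picture, given as the dict that the camera call returned (one of the last four; its "shot" number tells which), for a name from the list of things; names that differ only in an ending like _2 or _b are one class to them, and where a whole thing is asked for, a point or a joint stands for the part that bears it (a point fixed in the world has none). Each returns a list of dicts, best first, with "p" (0 to 1); they miss things now and then, are a little off and sometimes report something else, mostly with a low value. They report only what shows in the picture. A call takes as long as a camera call. They do not tell look-alikes from the thing itself.
- search_frame(label, picture): "at" ([column, row] as shares, 0 to 1, of the picture: columns of its width, rows of its height, amid what is visible of it).
- spot_point(label, picture): "at" ([column, row] as shares, 0 to 1, of the picture: columns of its width, rows of its height: a listed point, or the origin of a listed thing).
The state is a dict: "time_s": time; "qpos": joint angles; "joint_vel": joint speeds; "tau": joint torques, N m; "ee_pos": TCP position; "eef_rot": TCP orientation; "force": force on the tool from outside, world axes, zero at the start; "moment": the same for the moment, N m; "grip_width": finger opening in m; "grip_force": force on a finger pad.
Only numpy, scipy, OpenCV 4.12 (cv2) and the standard library are available. Lean on these libraries where they do the work, as an engineer would, in place of code of your own. Each camera call takes 0.05 s, during which the arm holds its last target. There are 200 camera calls.

## Working session

There is one attempt and no reset: what is moved stays moved. The work goes in short steps, Python scripts to look and compute and a tool call to move; the robot and the scene stay as the last step left them, time stands still between calls to the robot, and variables do not carry over. Pictures are saved under pics/ and viewed, at most 14 in all, crops included, and the job is handed in when it is done.

Besides the shell and the picture viewer there is one more tool, called after "Call:" as name(argument=value, ...), one argument or row to a line, values as JSON. jog_arm: Moves the arm, as the interface text tells. Its arguments: {"type":"object","properties":{"rows":{"type":"array","items":{"type":"array"}},"squeeze":{"type":"number"}},"required":["rows"]}

```bash
mkdir -p pics
cat > h.py <<'E'
import numpy as np, cv2
from station import *
def save(p,n): cv2.imwrite('pics/'+n,cv2.cvtColor(p['image'],cv2.COLOR_RGB2BGR))
def world(p,u,v,z=None):
    K=p['K'];T=p['world_from_camera']
    d=T[:3,:3]@np.array([(u-K[0,2])/K[0,0],-(v-K[1,2])/K[1,1],-1]);o=T[:3,3]
    if z is None:
        r=p['range_z'][int(v),int(u)]; return o+d*r
    return o+d*(z-o[2])/d[2]
E
python3 - <<'E'
from h import *
o=get_obs();print(o)
for c in ['scene','side']:
    p=camera(c);save(p,c+'0.png');print(c,p['K'].tolist(),p['world_from_camera'].round(3).tolist(),[k for k in p])
    for l in ['foot_36_mid','foot_50_mid','foot_64_mid','foot_78_mid','red_stop','black_stop','sample_board','tape_measure_b','cork_block_b','steel_block_b']:
        print(l,[(round(d['p'],2),(np.array(d['at'])*[640,480]).round().tolist(),world(p,*np.clip(np.array(d['at'])*[640,480],0,[639,479])).round(3).tolist()) for d in search_frame(l,p)[:5]])
E
```

```text
{'time_s': 0.0, 'qpos': array([-1.38060882e+00,  3.00507218e-01,  1.52161549e+00, -1.60755844e-05,
        1.32071280e+00, -6.65673304e-02]), 'joint_vel': array([ 8.86026702e-04, -1.80524601e-04, -1.02299874e-04,  2.08818682e-03,
       -3.60320881e-04, -4.20137826e-05]), 'tau': array([-1.39397522e-03, -5.31803656e+01, -3.52737594e+01,  7.07567786e-02,
        2.43562093e-02, -1.02509939e-04]), 'ee_pos': array([ 0.13962574, -0.53169029,  0.20485197]), 'eef_rot': array([-3.14035152e+00, -6.71361841e-05,  2.56758783e-01]), 'force': array([-1.17484424, -0.47588133, -0.00668373]), 'moment': array([ 0.00221777,  0.01047596, -0.00623208]), 'grip_force': 0.0, 'grip_width': 0.09399867936346475}
scene [[498.84686668095713, 0.0, 322.78198871070794], [0.0, 498.84686668095713, 235.1752715151199], [0.0, 0.0, 1.0]] [[-0.889, 0.263, -0.375, 0.135], [-0.457, -0.473, 0.753, 0.764], [0.02, 0.841, 0.541, 0.67], [0.0, 0.0, 0.0, 1.0]] ['image', 'range_z', 'K', 'world_from_camera', 'shot']
foot_36_mid [(0.61, [380.0, 231.0], [0.472, -0.226, 0.021])]
foot_50_mid [(0.78, [312.0, 249.0], [0.578, -0.07, 0.026
[... 922 characters left out ...]
ot_36_mid [(0.63, [317.0, 336.0], [0.473, -0.258, 0.03])]
foot_50_mid [(0.81, [361.0, 269.0], [0.582, -0.102, 0.035]), (0.62, [300.0, 275.0], [0.466, -0.113, 0.048])]
foot_64_mid [(0.87, [302.0, 278.0], [0.468, -0.115, 0.041]), (0.7, [340.0, 296.0], [0.526, -0.182, 0.043])]
foot_78_mid [(0.78, [394.0, 309.0], [0.598, -0.251, 0.058])]
red_stop [(0.44, [250.0, 207.0], [0.387, 0.211, 0.031])]
black_stop []
sample_board [(0.94, [317.0, 217.0], [0.539, 0.158, 0.015])]
tape_measure_b [(0.77, [431.0, 265.0], [0.718, -0.108, 0.032]), (0.72, [314.0, 221.0], [0.53, 0.14, 0.014])]
cork_block_b [(0.77, [335.0, 394.0], [0.48, -0.374, 0.028])]
steel_block_b [(0.77, [247.0, 289.0], [0.368, -0.094, 0.016])]
```

View pics/scene0.png

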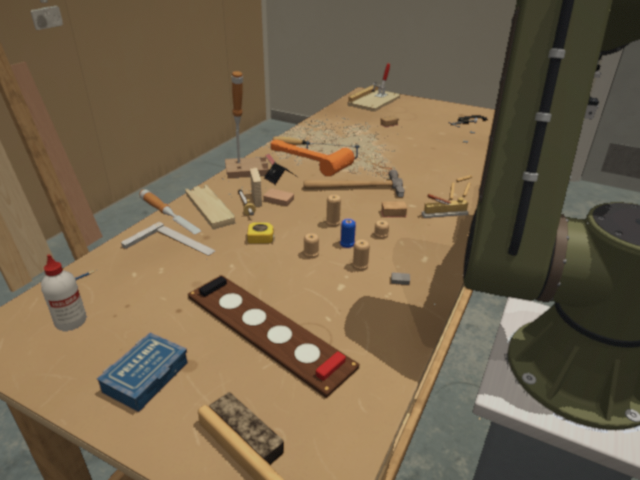

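View pics/side0.png

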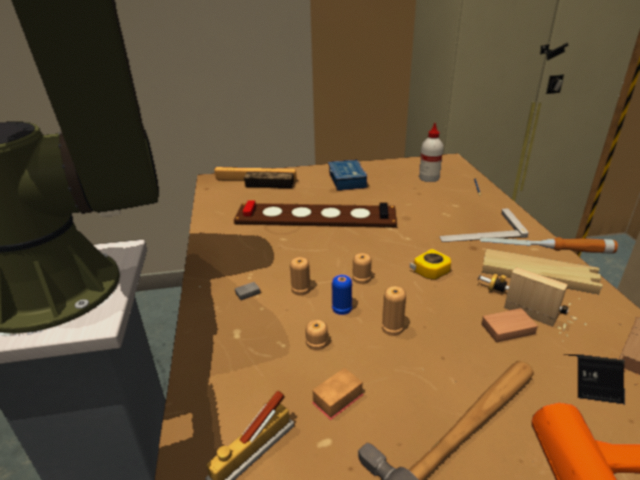

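The pale feet show in the scene view at 36 (381,230), 50 (311,245), 64 (361,255) and 78 (334,210). The blue decoy is at (348,232). The red end of the board is near the robot at (330,365) and the black end is far off at (212,286). Next I measure the tops from the range data and the marks by colour.

Run:
```python
from h import *
guess={36:(.473,-.242),50:(.580,-.086),64:(.466,-.095),78:(.597,-.232),'blue':(.524,-.165)}
for c in ['scene','side']:
    p=camera(c);K=p['K'];T=p['world_from_camera']
    v,u=np.mgrid[:480,:640];r=p['range_z'].astype(float)
    P=np.stack([(u-K[0,2])/K[0,0]*r,-(v-K[1,2])/K[1,1]*r,-r],-1)@T[:3,:3].T+T[:3,3]
    P[r==0]=9
    print(c)
    for h,g in guess.items():
        n=np.hypot(P[...,0]-g[0],P[...,1]-g[1])<.035
        Q=P[n];zt=np.percentile(Q[:,2],98)
        S=Q[Q[:,2]>zt-.004]
        (a,b),R=cv2.minEnclosingCircle(S[:,:2].astype(np.float32))
        print(h,'top',zt.round(4),'mean',S.mean(0).round(4),'circ',round(a,4),round(b,4),round(R,4),len(S))
    im=p['image'].astype(int)
    B=(abs(P[...,2]-.014)<.012)&(P[...,1]>.08)&(P[...,1]<.28)&(P[...,0]>.33)&(P[...,0]<.75)
    w=(B&(im.min(2)>150)).astype(np.uint8)
    n,_,st,ce=cv2.connectedComponentsWithStats(w)
    for i in range(1,n):
        if st[i,4]>60: print('mark',ce[i].round(1),st[i,4],world(p,*ce[i],.014).round(4))
```

```text
scene
36 top 0.0357 mean [ 0.4724 -0.2369  0.034 ] circ 0.4736 -0.2371 0.0175 73
50 top 0.0493 mean [ 0.5856 -0.08    0.0479] circ 0.5872 -0.0813 0.0174 92
64 top 0.0633 mean [ 0.4663 -0.092   0.0621] circ 0.4657 -0.0928 0.0166 99
78 top 0.0771 mean [ 0.6025 -0.2289  0.0758] circ 0.6046 -0.2293 0.0178 69
blue top 0.0635 mean [ 0.5305 -0.1605  0.0621] circ 0.5305 -0.1622 0.0167 80
mark [230.1 300.5] 240 [0.6417 0.1567 0.014 ]
mark [253.6 316.7] 269 [0.5734 0.1742 0.014 ]
mark [279.1 334. ] 305 [0.5057 0.1911 0.014 ]
mark [306.7 352.7] 348 [0.438  0.2079 0.014 ]
side
36 top 0.0384 mean [ 0.4735 -0.2439  0.0372] circ 0.4736 -0.2421 0.0169 225
50 top 0.0527 mean [ 0.586  -0.0869  0.0514] circ 0.5867 -0.0857 0.0166 135
64 top 0.0667 mean [ 0.4666 -0.0989  0.0655] circ 0.4668 -0.097 0.0175 153
78 top 0.0803 mean [ 0.6027 -0.2364  0.079 ] circ 0.6031 -0.2343 0.0175 215
blue top 0.0664 mean [ 0.5305 -0.1684  0.0651] circ 0.5311 -0.1674 0.0175 182
mark [271.9 211. ] 111 [0.4388 0.2119 0.014 ]
mark [301.  211.5] 116 [0.507  0.1945 0.014 ]
mark [330.1 212.2] 113 [0.5748 0.1767 0.014 ]
mark [359.8 212.6] 116 [0.6434 0.1599 0.014 ]
```

Call:
jog_arm(
  rows=[
    [[0,0,0],7.16,0.07],
    [[0,0,0],7.16,0.07],
    [[0,0,0],7.16,0.07],
    [[0,0,0],7.16,0.07],
    [[0.023,-0.033,0],0.2,0.07],
    [[0.023,-0.033,0],0,0.07],
    [[0.023,-0.033,0],0,0.07],
    [[0.023,-0.033,0],0,0.07],
    [[0.023,-0.033,0],0,0.07],
    [[0.023,-0.033,0],0,0.07],
    [[0.023,-0.033,0],0,0.07],
    [[0.023,-0.033,0],0,0.07],
  ],
  squeeze=15,
)

```text
time_s: 2.2
ee_pos: [0.3837, -0.3192, 0.2057]
eef_rot: [3.141, -0.0, -0.247]
force: [0.2, -0.8, -0.6]
grip_width: 0.07
grip_force: 0.0
```

```bash
cat >> h.py <<'E'
from scipy.spatial.transform import Rotation as Ro
F={36:(.4736,-.2396),50:(.587,-.0835),64:(.4663,-.095),78:(.604,-.232),'blue':(.531,-.165)}
M={36:(.4384,.2099),50:(.5064,.1928),64:(.5741,.1755),78:(.6425,.1583)}
def go(x,y,z=None,yaw=-.247):
    o=get_obs();d=np.r_[x,y,z if z else o['ee_pos'][2]]-o['ee_pos'];R=Ro.from_euler('xyz',o['eef_rot']).as_matrix()
    print('t',round(o['time_s'],2),'pos',o['ee_pos'].round(4),'rpy',o['eef_rot'].round(4),'tool shift',(R.T@d).round(4),'turn deg',round(np.degrees(o['eef_rot'][2]-yaw),2),'q6',o['qpos'][5].round(2),'grip',o['grip_width'].round(4),round(float(o['grip_force']),1),'F',o['force'].round(1))
def wrist():
    o=get_obs();p=camera('wrist');T=np.eye(4);T[:3,:3]=Ro.from_euler('xyz',o['eef_rot']).as_matrix();T[:3,3]=o['ee_pos']
    p['world_from_camera']=T@p['T_tool_cam'];return p
def cloud(p):
    K=p['K'];T=p['world_from_camera'];v,u=np.mgrid[:480,:640];r=p['range_z'].astype(float)
    P=np.stack([(u-K[0,2])/K[0,0]*r,-(v-K[1,2])/K[1,1]*r,-r],-1)@T[:3,:3].T+T[:3,3];P[r==0]=9
    return P
def feet(p,zoff=0):
    P=cloud(p)
    for h,g in F.items():
        hh=64 if h=='blue' else h
        Q=P[(np.hypot(P[...,0]-g[0],P[...,1]-g[1])<.035)&(abs(P[...,2]-zoff-hh/1000)<.006)]
        if len(Q)>100:
            a,R=cv2.minEnclosingCircle(Q[:,:2].astype(np.float32));print(h,'z',np.median(Q[:,2]).round(4),'mean',Q.mean(0).round(4),'circ',np.round(a,4),round(R,4),len(Q))
E
python3 -c "
from h import *
go(*F[36],.2);p=wrist();save(p,'w1.png');print(p['T_tool_cam'].round(3).tolist(),p['K'][0].tolist());feet(p)"
```

```text
Traceback (most recent call last):
  File "h.py", line 15, in go
    print('t',round(o['time_s'],2),'pos',o['ee_pos'].round(4),'rpy',o['eef_rot'].round(4),'tool shift',(R.T@d).round(4),'turn deg',round(np.degrees(o['eef_rot'][2]-yaw),2),'q6',o['qpos'][5].round(2),'grip',o['grip_width'].round(4),round(float(o['grip_force']),1),'F',o['force'].round(1))
                                                                                                                                                                                                              ^^^^^^^^^^^^^^^^^^^^^
AttributeError: 'float' object has no attribute 'round'
```

```bash
sed -i "s/o\['grip_width'\].round(4)/round(o['grip_width'],4)/" h.py
python3 -c "
from h import *
go(*F[36],.2);p=wrist();save(p,'w1.png');print(p['T_tool_cam'].round(3).tolist(),p['K'][0].tolist());feet(p)"
```

```text
t 2.2 pos [ 0.3837 -0.3192  0.2057] rpy [ 3.1413e+00 -4.0000e-04 -2.4660e-01] tool shift [ 0.0678 -0.0991  0.0057] turn deg 0.02 q6 1.05 grip 0.07 0.0 F [ 0.2 -0.8 -0.6]
[[0.001, 0.96, 0.279, 0.081], [1.0, -0.001, 0.001, -0.0], [0.001, 0.279, -0.96, -0.179], [0.0, 0.0, 0.0, 1.0]] [393.14414757171227, 0.0, 318.7895282949571]
36 z 0.0356 mean [ 0.4749 -0.2423  0.0353] circ [ 0.4749 -0.2415] 0.0175 1273
64 z 0.0637 mean [ 0.4679 -0.0984  0.0633] circ [ 0.4673 -0.0964] 0.0182 1424
blue z 0.0636 mean [ 0.5315 -0.1668  0.0632] circ [ 0.5317 -0.1653] 0.0181 1718
```

View pics/w1.png

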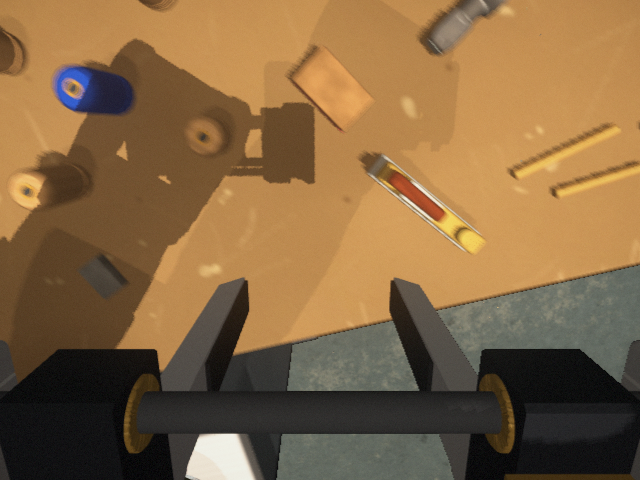

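The wrist view shows the 36 foot at (205,135), the blue decoy at (75,88) and the pale 64 at (30,190). It agrees with the fused positions to within 2 mm. Now I go to the 36 foot, descend and close.

Call:
jog_arm(
  rows=[
    [[0.023,-0.0327,0],0,0.07],
    [[0.023,-0.0327,0],0,0.07],
    [[0.023,-0.0327,0],0,0.07],
    [[0,0,0.04],0,0.07],
    [[0,0,0.04],0,0.07],
    [[0,0,0.04],0,0.07],
    [[0,0,0.04],0,0.07],
    [[0,0,0.02],0,0.07],
    [[0,0,0.019],0,0.07],
    [[0,0,0],0,0.07],
    [[0,0,0],0,0.02],
    [[0,0,0],0,0.02],
  ],
  squeeze=15,
)

```text
time_s: 3.25
ee_pos: [0.4739, -0.2429, 0.0078]
eef_rot: [3.141, -0.002, -0.247]
force: [0.3, 0.4, 0.4]
grip_width: 0.0598
grip_force: 0.0
```

Call:
jog_arm(
  rows=[
    [[0,0,0],0,0.02],
    [[0,0,0],0,0.02],
    [[0,0,0],0,0.02],
    [[0,0,0],0,0.02],
  ],
)

```text
time_s: 3.58
ee_pos: [0.4736, -0.2426, 0.0071]
eef_rot: [3.141, -0.001, -0.247]
force: [-2.0, 0.7, 6.9]
grip_width: 0.0356
grip_force: 15.0
```

Call:
jog_arm(
  rows=[
    [[0,0,-0.02],0,0.02],
    [[0,0,-0.04],0,0.02],
    [[0,0,-0.04],0,0.02],
    [[0,0,-0.04],0,0.02],
    [[-0.012,-0.03,0],0,0.02],
    [[-0.012,-0.036,0],0,0.02],
    [[-0.012,-0.036,0],0,0.02],
    [[-0.012,-0.036,0],0,0.02],
    [[-0.012,-0.036,0],0,0.02],
    [[-0.012,-0.036,0],0,0.02],
    [[-0.012,-0.036,0],0,0.02],
    [[-0.012,-0.036,0],0,0.02],
  ],
)

```text
time_s: 4.58
ee_pos: [0.4485, 0.0562, 0.1468]
eef_rot: [-3.141, -0.001, -0.247]
force: [1.1, 0.1, -0.2]
grip_width: 0.0357
grip_force: 15.0
```

Call:
jog_arm(
  rows=[
    [[-0.012,-0.036,0],0,0.02],
    [[-0.012,-0.036,0],0,0.02],
    [[-0.012,-0.036,0],0,0.02],
    [[-0.012,-0.036,0],0,0.02],
    [[0,0,0],0,0.02],
    [[0,0,0],0,0.02],
  ],
)

```text
time_s: 5.08
ee_pos: [0.4371, 0.2072, 0.1464]
eef_rot: [3.141, 0.0, -0.243]
force: [0.7, -1.2, -0.9]
grip_width: 0.0353
grip_force: 15.0
```

```bash
cat >> h.py <<'E'
def marks(p,name=None):
    P=cloud(p);im=p['image'].astype(int)
    B=(abs(P[...,2]-.014)<.012)&(P[...,1]>.08)&(P[...,1]<.28)&(P[...,0]>.33)&(P[...,0]<.75)
    w=(B&(im.min(2)>130)).astype(np.uint8);n,_,st,ce=cv2.connectedComponentsWithStats(w)
    for i in range(1,n):
        if st[i,4]>300:
            cs,_=cv2.findContours((_==i).astype(np.uint8),0,1) if False else cv2.findContours(np.ascontiguousarray((cv2.connectedComponents(w)[1]==i).astype(np.uint8)),0,1)
            q=np.array([world(p,*c[0],.014) for c in cs[0]])[:,:2].astype(np.float32)
            a,R=cv2.minEnclosingCircle(q);print('mark',ce[i].round(1),st[i,4],world(p,*ce[i],.014).round(4)[:2],'circ',np.round(a,4),round(R,4))
E
python3 -c "
from h import *
go(*M[36]);p=wrist();save(p,'w2.png');marks(p)"
```

```text
t 5.08 pos [0.4371 0.2072 0.1464] rpy [ 3.1415e+00  2.0000e-04 -2.4330e-01] tool shift [ 0.0006 -0.0029 -0.    ] turn deg 0.21 q6 2.18 grip 0.0353 15.0 F [ 0.7 -1.2 -0.9]
mark [319.7  35.3] 3299 [0.5755 0.1726] circ [0.575  0.1727] 0.0223
mark [319.6 135.7] 2631 [0.5079 0.1894] circ [0.5071 0.1897] 0.0222
mark [319.3 224.9] 2177 [0.4395 0.2065] circ [0.439  0.2065] 0.0222
```

View pics/w2.png

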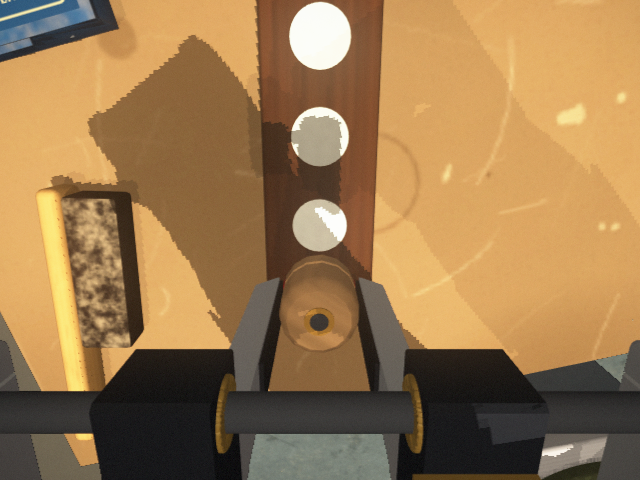

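The wrist view shows the marks in column at (320,35), (320,136) and (319,225). The held foot's brass insert is at (319,322), so it is aligned sideways. Now I lower the foot and release it.

Call:
jog_arm(
  rows=[
    [[0.001,0,0.03],0.2,0.02],
    [[0,0,0.03],0,0.02],
    [[0,0,0.03],0,0.02],
    [[0,0,0.02],0,0.02],
    [[0,0,0.01],0,0.02],
    [[0,0,0.002],0,0.02],
    [[0,0,0.001],0,0.02],
    [[0,0,0],0,0.02],
  ],
)

```text
time_s: 5.8
ee_pos: [0.4394, 0.2054, 0.0245]
eef_rot: [-3.141, -0.001, -0.251]
force: [0.7, -0.3, 0.2]
grip_width: 0.0359
grip_force: 15.0
```

```bash
python3 -c "
from h import *
go(.4392,.2065,.022);p=wrist()
P=cloud(p);g=get_obs()['ee_pos']
Q=P[(np.hypot(P[...,0]-g[0],P[...,1]-g[1])<.03)&(abs(P[...,2]-.05)<.006)]
print(len(Q),Q.mean(0).round(4),np.median(Q[:,2]),cv2.minEnclosingCircle(Q[:,:2].astype(np.float32)));marks(p)"
```

```text
t 5.8 pos [0.4394 0.2054 0.0245] rpy [-3.1407e+00 -1.4000e-03 -2.5070e-01] tool shift [-0.0004 -0.001   0.0025] turn deg -0.21 q6 2.18 grip 0.0359 15.0 F [ 0.7 -0.3  0.2]
5764 [0.4441 0.2044 0.0519] 0.05281877772422158 ((0.44825416803359985, 0.20333537459373474), 0.028567727655172348)
mark [315.   15.6] 2780 [0.5624 0.176 ] circ [0.5681 0.1745] 0.021
mark [316.2 148.6] 7009 [0.508  0.1894] circ [0.5073 0.1896] 0.0222
mark [312.4 261.2] 640 [0.454  0.2053] circ [0.4451 0.2051] 0.0208
```

Call:
jog_arm(
  rows=[
    [[-0.0005,-0.0005,0.002],0,0.02],
    [[0,0,0.001],0,0.02],
    [[0,0,0],0,0.02],
    [[0,0,0],0,0.05],
    [[0,0,0],0,0.06],
    [[0,0,0],0,0.06],
    [[0,0,-0.02],0,0.07],
    [[0,0,-0.04],0,0.07],
    [[0,0,-0.04],0,0.07],
    [[-0.02,0,-0.03],0,0.07],
    [[-0.03,0,0],0,0.07],
    [[0,0,0],0,0.07],
  ],
)

```text
time_s: 6.85
ee_pos: [0.3874, 0.2194, 0.1519]
eef_rot: [-3.14, -0.001, -0.249]
force: [0.3, -0.1, -1.1]
grip_width: 0.0702
grip_force: 0.0
```

```bash
cat >> h.py <<'E'
def placed(p,h,near):
    P=cloud(p);zt=.014+h/1000
    Q=P[(np.hypot(P[...,0]-near[0],P[...,1]-near[1])<.03)&(abs(P[...,2]-zt)<.005)]
    if len(Q)<50: print('no foot',h); return
    a,R=cv2.minEnclosingCircle(Q[:,:2].astype(np.float32));print('placed',h,len(Q),Q.mean(0).round(4),'circ',np.round(a,4),round(R,4))
E
python3 -c "
from h import *
go(*F[50]);p=wrist();save(p,'w3.png');placed(p,36,(.4392,.2065));marks(p)"
```

```text
t 6.85 pos [0.3874 0.2194 0.1519] rpy [-3.1398e+00 -1.5000e-03 -2.4910e-01] tool shift [ 0.2681  0.2443 -0.    ] turn deg -0.12 q6 2.25 grip 0.0702 0.0 F [ 0.3 -0.1 -1.1]
placed 36 1799 [0.4403 0.2065 0.0494] circ [0.4398 0.2066] 0.0173
mark [318.4  65.3] 2993 [0.5077 0.1898] circ [0.5071 0.19  ] 0.0223
mark [323.7 149.5] 336 [0.4472 0.2009] circ [0.4391 0.2063] 0.0217
```

View pics/w3.png

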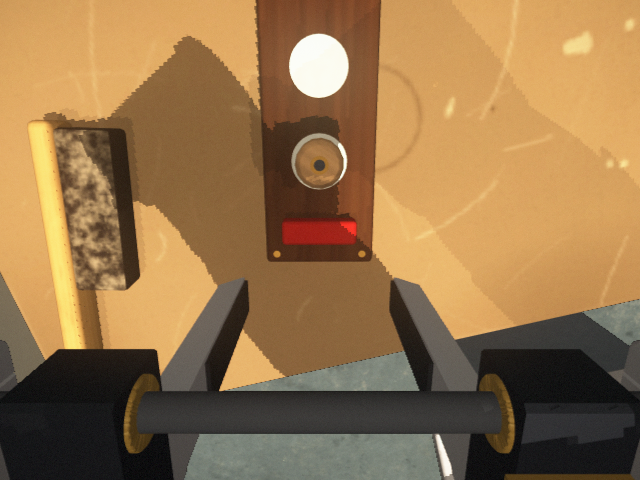

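The 36 foot is centred on its mark at (319,163), next to the red block, with a ring visible all round. Next is the 50 foot.

Call:
jog_arm(
  rows=[
    [[0.025,0.0305,0],0,0.07],
    [[0.025,0.0305,0],0,0.07],
    [[0.025,0.0305,0],0,0.07],
    [[0.025,0.0305,0],0,0.07],
    [[0.025,0.0305,0],0,0.07],
    [[0.025,0.0305,0],0,0.07],
    [[0.025,0.0305,0],0,0.07],
    [[0.025,0.0305,0],0,0.07],
    [[0,0,0],0,0.07],
    [[0,0,0],0,0.07],
  ],
)

```text
time_s: 7.73
ee_pos: [0.5234, -0.0692, 0.1493]
eef_rot: [3.142, 0.002, -0.253]
force: [0.0, 1.0, -0.6]
grip_width: 0.0701
grip_force: 0.0
```

```bash
python3 -c "
from h import *
p=wrist();feet(p);go(*F[50],.021)"
```

```text
50 z 0.0496 mean [ 0.5888 -0.084   0.0493] circ [ 0.5883 -0.0837] 0.0176 1933
64 z 0.0637 mean [ 0.4708 -0.0944  0.0633] circ [ 0.4685 -0.0956] 0.0177 1461
78 z 0.0774 mean [ 0.6051 -0.2308  0.077 ] circ [ 0.605  -0.2323] 0.0177 2947
blue z 0.0635 mean [ 0.5339 -0.1634  0.0632] circ [ 0.5325 -0.1643] 0.0177 1955
t 7.78 pos [ 0.5231 -0.0679  0.1495] rpy [-3.1416e+00  1.6000e-03 -2.5150e-01] tool shift [ 0.066  -0.0008  0.1284] turn deg -0.26 q6 1.62 grip 0.0697 0.0 F [-0.6  0.4  0.7]
```

Call:
jog_arm(
  rows=[
    [[0.033,-0.0005,0],-0.2,0.07],
    [[0.034,0,0],0,0.07],
    [[0,0,0.035],0,0.07],
    [[0,0,0.04],0,0.07],
    [[0,0,0.035],0,0.07],
    [[0,0,0.018],0,0.07],
    [[0,0,0],0,0.07],
    [[0,0,0],0,0.02],
    [[0,0,0],0,0.02],
    [[0,0,0],0,0.02],
    [[0,0,0],0,0.02],
    [[0,0,0],0,0.02],
  ],
)

```text
time_s: 8.78
ee_pos: [0.5888, -0.0834, 0.0236]
eef_rot: [-3.141, -0.002, -0.246]
force: [0.4, 0.3, -1.2]
grip_width: 0.0403
grip_force: 0.0
```

Call:
jog_arm(
  rows=[
    [[0,0,0],0,0.02],
  ],
)

```text
time_s: 8.87
ee_pos: [0.5887, -0.0834, 0.0233]
eef_rot: [-3.142, -0.001, -0.246]
force: [-1.3, 0.9, 5.1]
grip_width: 0.0359
grip_force: 15.0
```

```bash
python3 -c "
from h import *
go(.5072,.1897,.12)"
```

```text
t 8.87 pos [ 0.5887 -0.0834  0.0233] rpy [-3.1416e+00 -1.4000e-03 -2.4650e-01] tool shift [-0.1455 -0.245  -0.0969] turn deg 0.03 q6 1.61 grip 0.0359 15.0 F [-1.3  0.9  5.1]
```

Call:
jog_arm(
  rows=[
    [[0,0,-0.03],0,0.02],
    [[0,0,-0.04],0,0.02],
    [[0,0,-0.03],0,0.02],
    [[-0.0182,-0.0306,0],0,0.02],
    [[-0.0182,-0.0306,0],0,0.02],
    [[-0.0182,-0.0306,0],0,0.02],
    [[-0.0182,-0.0306,0],0,0.02],
    [[-0.0182,-0.0306,0],0,0.02],
    [[-0.0182,-0.0306,0],0,0.02],
    [[-0.0182,-0.0306,0],0,0.02],
    [[-0.0182,-0.0306,0],0,0.02],
    [[0,0,0],0,0.02],
  ],
)

```text
time_s: 9.87
ee_pos: [0.5051, 0.1942, 0.1227]
eef_rot: [-3.141, 0.0, -0.242]
force: [0.7, -0.6, -0.8]
grip_width: 0.0351
grip_force: 15.0
```

Call:
jog_arm(
  rows=[
    [[0,0,0],0,0.02],
    [[0,0,0],0,0.02],
  ],
)

```text
time_s: 10.03
ee_pos: [0.5069, 0.1893, 0.1226]
eef_rot: [3.141, -0.0, -0.246]
force: [-0.8, -0.9, -1.3]
grip_width: 0.0357
grip_force: 15.0
```

```bash
python3 -c "
from h import *
p=wrist();marks(p);go(.5072,.1897,.0375)"
```

```text
mark [318.4  32.2] 3768 [0.6427 0.1559] circ [0.6428 0.1558] 0.0224
mark [318.4 139.9] 3034 [0.5757 0.1727] circ [0.575  0.1728] 0.0222
mark [318.6 231.2] 2049 [0.5105 0.1889] circ [0.5067 0.1896] 0.0222
t 10.08 pos [0.5071 0.1889 0.1225] rpy [ 3.1415e+00 -1.0000e-04 -2.4720e-01] tool shift [-0.0001 -0.0008  0.085 ] turn deg -0.01 q6 2.11 grip 0.0357 15.0 F [-0.  -0.8 -1.5]
```

Call:
jog_arm(
  rows=[
    [[0,-0.0005,0.03],0,0.02],
    [[0,0,0.03],0,0.02],
    [[0,0,0.015],0,0.02],
    [[0,0,0.005],0,0.02],
    [[0,0,0.003],0,0.02],
    [[0,0,0.002],0,0.02],
    [[0,0,0],0,0.02],
    [[0,0,0],0,0.02],
  ],
)

```text
time_s: 10.75
ee_pos: [0.5075, 0.1901, 0.0385]
eef_rot: [-3.141, -0.001, -0.247]
force: [0.1, -0.8, -0.3]
grip_width: 0.0356
grip_force: 15.0
```

Call:
jog_arm(
  rows=[
    [[0,0,0.001],0,0.02],
    [[0,0,0],0,0.02],
    [[0,0,0],0,0.05],
    [[0,0,0],0,0.06],
    [[0,0,0],0,0.06],
    [[0,0,-0.02],0,0.07],
    [[0,0,-0.04],0,0.07],
    [[0,0,-0.04],0,0.07],
    [[-0.03,0,-0.02],0,0.07],
    [[-0.03,0,0],0,0.07],
    [[0,0,0],0,0.07],
    [[0,0,0],0,0.07],
  ],
)

```text
time_s: 11.75
ee_pos: [0.4482, 0.2051, 0.157]
eef_rot: [-3.141, -0.001, -0.245]
force: [0.5, 0.1, 0.0]
grip_width: 0.0699
grip_force: 0.0
```

```bash
python3 -c "
from h import *
p=wrist();placed(p,50,(.507,.1897));placed(p,36,(.439,.2065));marks(p);go(.4683,-.0957,.035)"
```

```text
placed 50 1959 [0.5079 0.1906 0.0633] circ [0.5075 0.1907] 0.0174
placed 36 1472 [0.4411 0.2063 0.0494] circ [0.4399 0.2065] 0.0174
mark [320.1  55.1] 2959 [0.5755 0.1728] circ [0.575  0.1729] 0.0223
mark [328.9 136.5] 336 [0.5164 0.1802] circ [0.5073 0.1892] 0.0218
mark [320.9 224.1] 354 [0.4484 0.2036] circ [0.439  0.2066] 0.0221
t 11.8 pos [0.4489 0.2048 0.1566] rpy [-3.1414e+00 -5.0000e-04 -2.4590e-01] tool shift [0.092  0.2868 0.1216] turn deg 0.06 q6 2.17 grip 0.0703 0.0 F [0.2 0.2 0.2]
```

Call:
jog_arm(
  rows=[
    [[0.004,0.0358,0],0,0.07],
    [[0.004,0.0358,0],0,0.07],
    [[0.004,0.0358,0],0,0.07],
    [[0.004,0.0358,0],0,0.07],
    [[0.004,0.0358,0],0,0.07],
    [[0.004,0.0358,0],0,0.07],
    [[0.004,0.0358,0],0,0.07],
    [[0.004,0.0358,0],0,0.07],
    [[0,0,0],0,0.07],
    [[0,0,0],0,0.07],
    [[0,0,0],0,0.07],
  ],
)

```text
time_s: 12.72
ee_pos: [0.4101, -0.0809, 0.1561]
eef_rot: [-3.141, 0.001, -0.248]
force: [-0.3, 0.3, -1.4]
grip_width: 0.0696
grip_force: 0.0
```

```bash
python3 -c "
from h import *
p=wrist();feet(p);go(.4675,-.0957,.035);save(p,'w4.png')"
```

```text
64 z 0.0635 mean [ 0.4687 -0.0955  0.0633] circ [ 0.468  -0.0954] 0.0176 1994
blue z 0.0634 mean [ 0.532  -0.1635  0.0631] circ [ 0.5321 -0.164 ] 0.0177 2587
t 12.77 pos [ 0.4102 -0.0803  0.1562] rpy [-3.1415e+00  6.0000e-04 -2.4620e-01] tool shift [0.0594 0.001  0.1212] turn deg 0.05 q6 1.54 grip 0.0698 0.0 F [-0.4 -0.3  0.3]
```

View pics/w4.png

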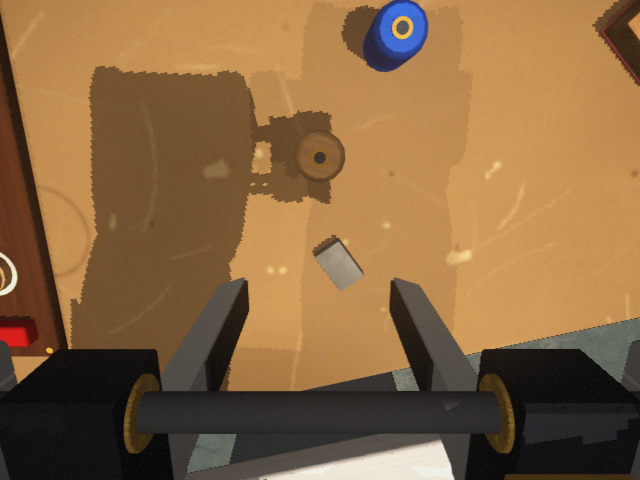

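The view shows the pale 64 foot in line at (319,157), the steel block clear at (338,262) and the blue decoy apart at (400,30). Now I grasp the 64 foot.

Call:
jog_arm(
  rows=[
    [[0.03,0.0005,0],0,0.07],
    [[0.0295,0,0],0,0.07],
    [[0,0,0.035],0,0.07],
    [[0,0,0.04],0,0.07],
    [[0,0,0.03],0,0.07],
    [[0,0,0.016],0,0.07],
    [[0,0,0],0,0.07],
    [[0,0,0],0,0.02],
    [[0,0,0],0,0.02],
    [[0,0,0],0,0.02],
    [[0,0,0],0,0.02],
    [[0,0,0],0,0.02],
  ],
)

```text
time_s: 13.77
ee_pos: [0.468, -0.0959, 0.0364]
eef_rot: [3.142, -0.002, -0.246]
force: [-0.3, 0.7, -0.4]
grip_width: 0.0402
grip_force: 0.0
```

Call:
jog_arm(
  rows=[
    [[0,0,0],0,0.02],
    [[0,0,0],0,0.02],
  ],
)

```text
time_s: 13.93
ee_pos: [0.4679, -0.0959, 0.0361]
eef_rot: [-3.142, -0.001, -0.247]
force: [-0.8, 1.1, 6.5]
grip_width: 0.0358
grip_force: 15.0
```

```bash
python3 -c "
from h import *
go(.575,.1728,.16)"
```

```text
t 13.93 pos [ 0.4679 -0.0959  0.0361] rpy [-3.1416e+00 -1.2000e-03 -2.4660e-01] tool shift [ 0.0384 -0.2868 -0.1239] turn deg 0.02 q6 1.54 grip 0.0358 15.0 F [-0.8  1.1  6.5]
```

Call:
jog_arm(
  rows=[
    [[0,0,-0.03],0,0.02],
    [[0,0,-0.04],0,0.02],
    [[0,0,-0.04],0,0.02],
    [[0.0048,-0.0358,0],0,0.02],
    [[0.0048,-0.0358,0],0,0.02],
    [[0.0048,-0.0358,0],0,0.02],
    [[0.0048,-0.0358,0],0,0.02],
    [[0.0048,-0.0358,0],0,0.02],
    [[0.0048,-0.0358,0],0,0.02],
    [[0.0048,-0.0358,0],0,0.02],
    [[0.0048,-0.0358,0],0,0.02],
    [[0,0,0],0,0.02],
  ],
)

```text
time_s: 14.93
ee_pos: [0.5754, 0.1774, 0.145]
eef_rot: [-3.141, 0.0, -0.243]
force: [-0.6, -0.1, -0.9]
grip_width: 0.0359
grip_force: 15.0
```

Call:
jog_arm(
  rows=[
    [[0,0,0],0,0.02],
    [[0,0,0],0,0.02],
    [[0,0,0],0,0.02],
  ],
)

```text
time_s: 15.18
ee_pos: [0.5744, 0.1715, 0.1455]
eef_rot: [3.141, 0.0, -0.248]
force: [-0.1, -0.7, -1.1]
grip_width: 0.0356
grip_force: 15.0
```

```bash
python3 -c "
from h import *
p=wrist();marks(p);go(.575,.1728,.0501)"
```

```text
mark [317.4 138.5] 2636 [0.6435 0.1555] circ [0.6429 0.1557] 0.0222
mark [317.6 224.1] 1842 [0.578  0.1719] circ [0.5747 0.1725] 0.0222
t 15.23 pos [0.5745 0.1715 0.1456] rpy [ 3.1415 -0.     -0.2479] tool shift [ 0.0002 -0.0014  0.0955] turn deg -0.05 q6 2.05 grip 0.0354 15.0 F [-0.2  0.3 -0.7]
```

Call:
jog_arm(
  rows=[
    [[0,-0.001,0.03],0,0.02],
    [[0,0,0.035],0,0.02],
    [[0,0,0.02],0,0.02],
    [[0,0,0.006],0,0.02],
    [[0,0,0.003],0,0.02],
    [[0,0,0.001],0,0.02],
    [[0,0,0],0,0.02],
    [[0,0,0],0,0.02],
    [[0,0,0],0,0.02],
  ],
)

```text
time_s: 15.98
ee_pos: [0.5754, 0.1736, 0.0517]
eef_rot: [-3.141, -0.002, -0.247]
force: [-0.2, 0.2, -0.7]
grip_width: 0.0354
grip_force: 15.0
```

Call:
jog_arm(
  rows=[
    [[0,0.0005,0.0015],0,0.02],
    [[0,0,0],0,0.02],
    [[0,0,0],0,0.05],
    [[0,0,0],0,0.06],
    [[0,0,0],0,0.06],
    [[0,0,-0.02],0,0.07],
    [[0,0,-0.04],0,0.07],
    [[0,0,-0.04],0,0.07],
    [[-0.03,0,-0.02],0,0.07],
    [[-0.03,0,0],0,0.07],
    [[0,0,0],0,0.07],
    [[0,0,0],0,0.07],
  ],
)

```text
time_s: 16.98
ee_pos: [0.516, 0.188, 0.1695]
eef_rot: [-3.141, -0.001, -0.245]
force: [0.9, 0.1, 0.2]
grip_width: 0.07
grip_force: 0.0
```

```bash
python3 -c "
from h import *
p=wrist();placed(p,64,(.575,.1727));placed(p,50,(.507,.1897));placed(p,36,(.439,.2065));marks(p);go(.6045,-.2325,.049)"
```

```text
placed 64 1969 [0.576  0.1736 0.0774] circ [0.5756 0.1735] 0.0174
placed 50 1486 [0.5088 0.1905 0.0634] circ [0.5076 0.1907] 0.0175
placed 36 1166 [0.4419 0.206  0.0494] circ [0.4402 0.2061] 0.0176
mark [319.9  57.8] 2736 [0.6434 0.1558] circ [0.6429 0.1559] 0.0223
mark [324.5 220.1] 363 [0.5159 0.1833] circ [0.507  0.1896] 0.0222
t 17.03 pos [0.5166 0.1877 0.1691] rpy [-3.1415e+00 -4.0000e-04 -2.4610e-01] tool shift [0.1875 0.3862 0.1202] turn deg 0.05 q6 2.1 grip 0.0699 0.0 F [-0.1  0.6 -0.3]
```

Call:
jog_arm(
  rows=[
    [[0.0116,0.0351,0],0,0.07],
    [[0.0116,0.0351,0],0,0.07],
    [[0.0116,0.0351,0],0,0.07],
    [[0.0116,0.0351,0],0,0.07],
    [[0.0116,0.0351,0],0,0.07],
    [[0.0116,0.0351,0],0,0.07],
    [[0.0116,0.0351,0],0,0.07],
    [[0.0116,0.0351,0],0,0.07],
    [[0.0116,0.0351,0],0,0.07],
    [[0.0116,0.0351,0],0,0.07],
    [[0.0116,0.0351,0],0,0.07],
    [[0,0,0],0,0.07],
  ],
)

```text
time_s: 18.03
ee_pos: [0.5459, -0.2241, 0.1678]
eef_rot: [3.141, 0.001, -0.252]
force: [-0.6, 1.0, -0.1]
grip_width: 0.07
grip_force: 0.0
```

Call:
jog_arm(
  rows=[
    [[0,0,0],0,0.07],
    [[0,0,0],0,0.07],
  ],
)

```text
time_s: 18.2
ee_pos: [0.5461, -0.2181, 0.1682]
eef_rot: [-3.141, 0.001, -0.247]
force: [0.1, 0.2, 0.1]
grip_width: 0.0697
grip_force: 0.0
```

```bash
python3 -c "
from h import *
p=wrist();feet(p);go(.6045,-.2325,.049);save(p,'w5.png')"
```

```text
78 z 0.0775 mean [ 0.6054 -0.2333  0.0773] circ [ 0.605  -0.2331] 0.0177 2023
blue z 0.0637 mean [ 0.5342 -0.1662  0.0634] circ [ 0.5328 -0.1648] 0.0175 1429
t 18.25 pos [ 0.5462 -0.2174  0.1685] rpy [-3.1413e+00  8.0000e-04 -2.4620e-01] tool shift [0.0603 0.0005 0.1194] turn deg 0.05 q6 1.38 grip 0.0701 0.0 F [-0.1  0.3 -0.3]
```

View pics/w5.png

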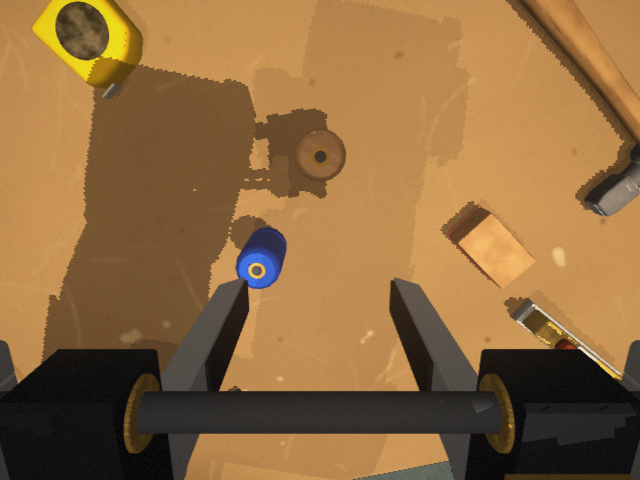

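The 78 foot is centred at (320,156). The blue decoy at (260,260) stays clear of the straight approach and descent.

Call:
jog_arm(
  rows=[
    [[0.03,0.0005,0],0,0.07],
    [[0.0305,0,0],0,0.07],
    [[0,0,0.035],0,0.07],
    [[0,0,0.04],0,0.07],
    [[0,0,0.03],0,0.07],
    [[0,0,0.014],0,0.07],
    [[0,0,0],0,0.07],
    [[0,0,0],0,0.02],
    [[0,0,0],0,0.02],
    [[0,0,0],0,0.02],
    [[0,0,0],0,0.02],
    [[0,0,0],0,0.02],
  ],
)

```text
time_s: 19.25
ee_pos: [0.605, -0.2333, 0.0512]
eef_rot: [3.141, -0.002, -0.247]
force: [-0.2, 0.4, 0.2]
grip_width: 0.0401
grip_force: 0.0
```

Call:
jog_arm(
  rows=[
    [[0,0,0],0,0.02],
    [[0,0,0],0,0.02],
  ],
)

```text
time_s: 19.42
ee_pos: [0.6049, -0.2333, 0.0507]
eef_rot: [3.141, -0.001, -0.247]
force: [-1.2, -0.0, 5.3]
grip_width: 0.0356
grip_force: 15.0
```

```bash
python3 -c "
from h import *
go(.6429,.1557,.16)"
```

```text
t 19.42 pos [ 0.6049 -0.2333  0.0507] rpy [ 3.1414e+00 -1.2000e-03 -2.4670e-01] tool shift [-0.058  -0.3865 -0.1094] turn deg 0.02 q6 1.39 grip 0.0356 15.0 F [-1.2 -0.   5.3]
```

Call:
jog_arm(
  rows=[
    [[0,0,-0.03],0,0.02],
    [[0,0,-0.04],0,0.02],
    [[0,0,-0.04],0,0.02],
    [[-0.0058,-0.0386,0],0,0.02],
    [[-0.0058,-0.0386,0],0,0.02],
    [[-0.0058,-0.0386,0],0,0.02],
    [[-0.0058,-0.0386,0],0,0.02],
    [[-0.0058,-0.0386,0],0,0.02],
    [[-0.0058,-0.0386,0],0,0.02],
    [[-0.0058,-0.0386,0],0,0.02],
    [[-0.0058,-0.0386,0],0,0.02],
  ],
)

```text
time_s: 20.33
ee_pos: [0.6347, 0.0795, 0.1599]
eef_rot: [3.141, 0.0, -0.247]
force: [1.3, -0.3, -1.6]
grip_width: 0.0356
grip_force: 15.0
```

Call:
jog_arm(
  rows=[
    [[-0.0058,-0.0386,0],0,0.02],
    [[-0.0058,-0.0386,0],0,0.02],
    [[0,0,0],0,0.02],
    [[0,0,0],0,0.02],
    [[0,0,0],0,0.02],
    [[0,0,0],0,0.02],
  ],
)

```text
time_s: 20.83
ee_pos: [0.6426, 0.1542, 0.1599]
eef_rot: [3.141, 0.0, -0.248]
force: [-0.7, 0.1, -1.2]
grip_width: 0.0359
grip_force: 15.0
```

```bash
python3 -c "
from h import *
p=wrist();marks(p);go(.6428,.1557,.0647)"
```

```text
mark [317.4 219.7] 1627 [0.6464 0.1547] circ [0.6425 0.1556] 0.0222
t 20.88 pos [0.6426 0.1541 0.16  ] rpy [ 3.1414e+00  1.0000e-04 -2.4810e-01] tool shift [-0.0002 -0.0017  0.0953] turn deg -0.06 q6 2.0 grip 0.0357 15.0 F [-0.3  0.1 -0.7]
```

Call:
jog_arm(
  rows=[
    [[0,-0.0005,0.03],0,0.02],
    [[0,0,0.035],0,0.02],
    [[0,0,0.02],0,0.02],
    [[0,0,0.006],0,0.02],
    [[0,0,0.003],0,0.02],
    [[0,0,0.001],0,0.02],
    [[0,0,0],0,0.02],
    [[0,0,0],0,0.02],
    [[0,0,0],0,0.02],
  ],
)

```text
time_s: 21.63
ee_pos: [0.6433, 0.1559, 0.0663]
eef_rot: [-3.141, -0.002, -0.247]
force: [-0.2, 0.6, -1.5]
grip_width: 0.0352
grip_force: 15.0
```

Call:
jog_arm(
  rows=[
    [[0,0,0.0015],0,0.02],
    [[0,0,0],0,0.02],
    [[0,0,0],0,0.05],
    [[0,0,0],0,0.06],
    [[0,0,0],0,0.06],
    [[0,0,-0.02],0,0.07],
    [[0,0,-0.04],0,0.07],
    [[0,0,-0.04],0,0.07],
    [[-0.03,0,-0.02],0,0.07],
    [[-0.04,0,0],0,0.07],
    [[-0.03,0,0],0,0.07],
    [[0,0,0],0,0.07],
  ],
)

```text
time_s: 22.63
ee_pos: [0.5419, 0.1815, 0.1841]
eef_rot: [-3.141, 0.001, -0.245]
force: [1.4, 0.7, 0.7]
grip_width: 0.0703
grip_force: 0.0
```

Call:
jog_arm(
  rows=[
    [[0,0,0],0,0.07],
    [[0,0,0],0,0.07],
  ],
)

```text
time_s: 22.8
ee_pos: [0.5463, 0.1802, 0.1838]
eef_rot: [-3.141, -0.001, -0.246]
force: [-0.2, 0.3, 0.9]
grip_width: 0.0702
grip_force: 0.0
```

```bash
python3 -c "
from h import *
p=wrist();go(.6,.1);save(p,'w6.png')
for h,m in {36:(.439,.2065),50:(.507,.1897),64:(.575,.1727),78:(.6428,.1557)}.items(): placed(p,h,m)
marks(p);save(camera('side'),'side1.png')"
```

```text
t 22.85 pos [0.5465 0.18   0.1834] rpy [-3.1415e+00 -3.0000e-04 -2.4690e-01] tool shift [0.0714 0.0645 0.    ] turn deg 0.0 q6 2.07 grip 0.0698 0.0 F [-0.2  0.2 -0.2]
placed 36 1007 [0.4421 0.2059 0.0495] circ [0.4405 0.2061] 0.0175
placed 50 1269 [0.5091 0.1903 0.0634] circ [0.5082 0.1907] 0.0176
placed 64 1643 [0.5765 0.1735 0.0774] circ [0.5758 0.1735] 0.0174
placed 78 2227 [0.6431 0.1563 0.0914] circ [0.6431 0.1563] 0.0173
mark [325.4 172.9] 308 [0.5842 0.1651] circ [0.5746 0.1727] 0.0222
```

View pics/w6.png

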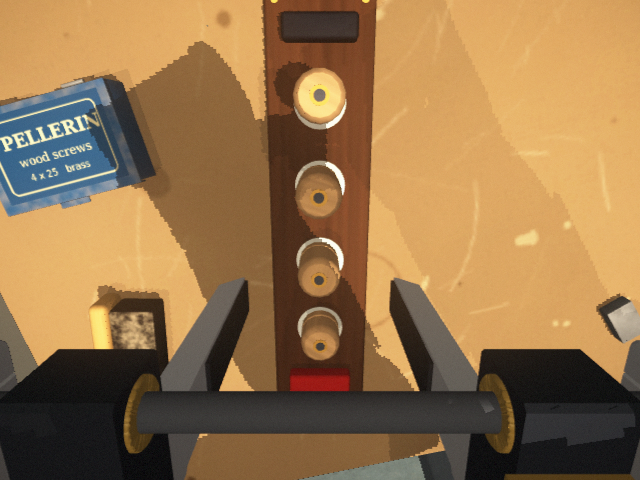

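View pics/side1.png

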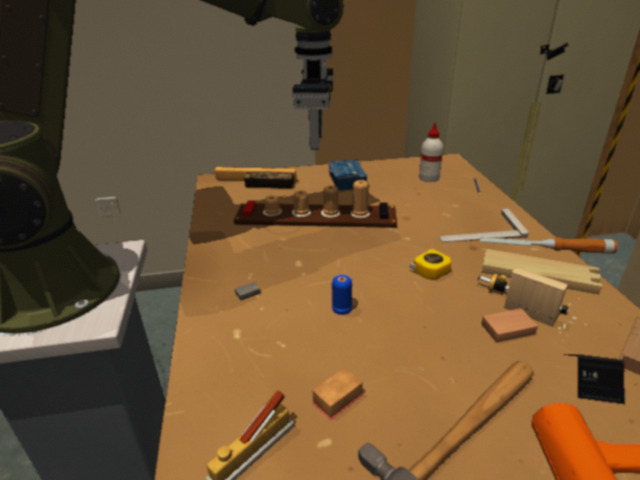

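In the side view all four feet stand in order, from red (248,208) to black (383,210). They are centred to about 1 mm, the bystanders have not moved and the gripper is clear.

```bash
python3 -c "
from station import *
print(hand_in())"
```

```text
the job is handed in; nothing more can be done
None
```

The four feet stand upright on their marks, shortest by the red block to tallest by the black, each centred to about 1 mm by the wrist camera. The tape measure, cork block and steel block were not touched, and the job was handed in at about 23 s.

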